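# Open the folding pot board out flat

## Robot

A 7-joint arm with a two-finger parallel gripper is mounted at the origin on the work surface. World frame = base frame: x ahead of the robot, y to its left, z up, the work surface at z = 0. Lengths are in m, angles in rad, forces in N, time in s.
With the tool pointing down it reaches from about 0.35 to 0.9 m from the base axis. Payload 19.9 kg.
Tool frame: the origin (TCP) lies at the very end of the fingers, on their centre line; the grasp point (between the pads) lies 19 mm behind it; x points along the fingers, y is the direction in which the jaws open and shut, and the axes are right-handed (so a half turn about x gives the same grasp; the last joint's range is limited). The gripper opens to 94 mm and grips with 3 to 60 N. Pads are 16 mm wide; open, the fingers measure 119 mm over their backs; the gripper's body (75 mm by 177 mm) begins 78 mm behind the grasp point.
Start: joints at [1.161, 0.417, -0.01, 1.614, 0.005, 1.111, -0.053], TCP at [0.225, -0.583, 0.205] pointing down, gripper open.
Joint ranges: [-2.81, 2.81], [-0.39, 2.02], [-1.27, 1.25], [0.06, 2.57], [-1.19, 4.33], [0.19, 2], [-2.82, 2.82]. Speed limits (rad/s): [1.89, 1.89, 2.39, 2.39, 3.01, 3.01, 3.01].

## Interface

Orientations are given as a rotation vector (axis times angle).
In Python, from bench import sense, snapshot, job_done, outline_of, landmark_of gives the robot as it stands.
- The arm moves only by the shell command python3 -m pendant 'ROWS'. ROWS is JSON, one flat list of numbers, 7 for each row, row after row: the closure, from 0 (fully open) to 1 (shut), then the shift along the tool's x, y, z in m, then the turn, a rotation vector about the tool's x, y, z in rad. A call has 1 to 20 rows; each row shifts and turns the commanded pose from where the row before left it, along the tool's axes as they then stand; what a row does not reach is not made up. A row lasts 1/8 s, in which the tool goes at most 62.5 mm and 10.7 degrees, less where a joint would pass 70% of its speed; a pose out of reach is approached as far as the arm can. A call is refused whole if a number of a shift passes 0.0625 or a number of a turn 0.188, either way. A call with a gripper value outside its range is refused whole. The fingers move at their own pace and stop on an object; the grip force is fixed at half the most. Time passes only in rows, so rows that do not move let the fingers close. It gives the time, the measured TCP pose, the force and the opening at its end, in the units of the state.
- sense(): the state, without advancing time (a new reading comes with each control period).
- snapshot(name): name is "scene" or "top"; returns a dict with "color" (480x640x3 uint8, blue, green, red), "depth" (480x640 float32, m along the optical axis (not along the pixel's ray), 0 where there is no reading), "K" (3x3 intrinsics, pixels), "k1" (the pictures are not rectified: a ray, as slopes to the right and down, at radius r is drawn at 1 + k1 r^2 times it, then the intrinsics apply), "eye" and "orientation" of the camera in the world. Camera axes: x right, y down, z forward; pixel columns grow to the right and rows downward; lengths in m; the calibration is good to about 2 mm. A picture is of the moment at which its call begins.
- job_done(): hands the job in, once; it reports no verdict.
Trained networks look in a picture, given as the dict that the camera call returned (one of the last four; its "shot" number tells which), for a name from the list of things; names that differ only in an ending like _2 or _b are one class to them, and where a whole thing is asked for, a point or a joint stands for the part that bears it (a point fixed in the world has none). Each returns a list of dicts, best first, with "confidence" (0 to 1); they miss things now and then, are a little off and sometimes report something else, mostly with a low value. They report only what shows in the picture. A call takes as long as a camera call. They do not tell look-alikes from the thing itself.
- outline_of(picture, label): "region" (480x640 bool, what is visible of it) and "rect" ([left, top, right, bottom] in pixels, round what is visible of it).
- landmark_of(picture, label): "at" ([row, column] in pixels: a listed point, or the origin of a listed thing).
The state is a dict: "time": time; "qpos": joint angles; "qd": joint speeds; "joint_efforts": joint torques, N m; "tcp_pos": TCP position; "tcp_rot": TCP orientation; "contact_force": force on the tool from outside, world axes, zero at the start; "torque": the same for the moment, N m; "opening": opening from 0.0 (shut) to 1.0 (fully open).
Only numpy, scipy, OpenCV 4.12 (cv2) and the standard library are available. Lean on these libraries where they do the work, as an engineer would, in place of code of your own. Each camera call takes 0.05 s, during which the arm holds its last target. There are 200 camera calls.

## Task

Open the folding wooden pot board for the hot pot, using only pushes of the fingertips. First slide the toothpick holder along the table, upright and without picking it up, until it stands clear of the place where the raised panel will come down; then push the raised panel up and over its spine and press it gently down, without slamming it, until it lies fully flat on the other side. Leave the jubako, the glass cruet and the chopstick rests where they stand, and finish with the hand clear of everything.

Things in the scene. Friction and masses are not known exactly. Their poses are not given: they have to be found in the camera images.
- board: Folding pot board: two equal slatted pale-wood panels, each 120 mm out from the spine, 140 wide along it, 10 thick. Fixed, cannot shift. Origin: on the table below the spine's middle. x: level, from the spine to the open side (roughly the robot's left); y: along the spine; z up. Base panel: x -120 to 0, its top 12 mm above the table. Hinge axis: along y at x = 0, z = 12 mm.
- panel (a joint): Angle of the raised panel, rad: 0 folded onto the base panel, pi/2 upright, pi (the stop) flat on the other side. Starts at 0.6 to 1.1, leaning over the base panel. Its inner face (ends uppermost) holds the hinge axis: at angle a, r mm from the spine, it is at x = -r cos a, z = 12 + r sin a (board frame). Stiff hinge, stays where left; 1.5 to 3 N near the edge turns it. About 150 g.
- landing (a point): Middle of the place on the table where the panel must come down: it covers board x 0 to 120 mm, y -70 to 70 mm, its upper face then 12 mm above the table, flush with the base panel. Axes as the board's. This point lies on the table at board x = 60, y = 0.
- panel_edge (a point): Point on the raised panel: middle of its free edge, on the inner face, 120 mm from the spine. Moves with the panel.
- holder: Loose wooden toothpick holder, about 70 g, round and upright, tapered: 58 mm diameter at the foot, 38 mm at 35 mm height, topped by a darker turning cap of 35 mm diameter; 47 mm tall in all. Origin: centre of its underside; z up. It starts on the table in the place where the panel must come down.
- jubako: Black lacquered two-tier box with lid, 176 x 176 mm, 119 mm tall, loose, to be left alone. Origin: centre of its underside.
- cruet: Empty glass cruet with a black cap, push button and small spout, 64 mm in diameter, 112 mm tall, loose, to be left alone. Origin: centre of its underside.
- rest_a: White ceramic chopstick rest, 18 x 55 mm (long along its y), 16 mm tall, loose, to be left alone. Origin: centre of its underside.
- rest_b: A second white ceramic chopstick rest, same as the first, to be left alone. Origin: centre of its underside.
Things that resemble listed ones, but are neither listed nor needed, are in the scene too. Several things have the shape of the board; the one meant has the colours described above.

How it is judged:
On the way, in this order (a step that is already met when the one before it is completed fails the run):
1. before the panel passes upright, the toothpick holder stands upright and clear of its landing place (centre over 102 mm to a side of the middle line, or over 152 mm beyond the spine) ((y of holder in the frame of board above 0.102 m or y of holder in the frame of board below -0.102 m or x of holder in the frame of board above 0.152 m) and angle between holder's own z axis and vertical below 0.1 rad and value of joint panel below 1.57 rad), for 0.2 s.
2. the panel lies flat on the other side (value of joint panel above 3.08159 rad), for 0.2 s.
At the end, for the whole second after the job is handed in: Panel within 0.06 rad of fully flat on the other side, at rest; toothpick holder upright (within 0.1 rad) and at rest on the table, its centre over 102 mm to either side of the board's middle line or over 152 mm beyond the spine; jubako, cruet and rests within 15 mm of their starts (value of joint panel above 3.08159 rad and velocity of joint panel between -0.1 and 0.1 rad/s and (y of holder in the frame of board above 0.102 m or y of holder in the frame of board below -0.102 m or x of holder in the frame of board above 0.152 m) and angle between each of holder, cruet's own z axis and vertical below 0.1 rad and height (world z) of holder below 0.006 m and linear speed of holder below 0.03 m/s and distance of each of jubako, cruet, rest_a, rest_b from where it was at the start of the episode below 0.015 m); the robot touches nothing.
It fails at once if the jubako, the cruet or a chopstick rest is shoved by more than 15 mm (distance of any of jubako, cruet, rest_a, rest_b from where it was at the start of the episode above 0.015 m).
It fails at once if the toothpick holder is picked up (its foot more than 12 mm off the table) (height (world z) of holder above 0.012 m).
It fails at once if the toothpick holder is tipped by more than 0.4 rad (angle between holder's own z axis and vertical above 0.4 rad).
It fails at once if the panel is swung faster than 6 rad/s (velocity of joint panel above 6 rad/s).
It fails at once if the board is pressed with more than 40 N (contact force between the fingers and board above 40 N).
It also fails if it takes over 64 s, if anything falls off the work surface, if the arm or the gripper's body presses on something with over 40 N, if the wrist force passes 120 N, or if a joint passes its speed limit or range.

## Working session

There is one attempt and no reset: what is moved stays moved. The work goes in short steps, Python scripts to look and compute and a shell command to move; the robot and the scene stay as the last step left them, time stands still between calls to the robot, and variables do not carry over. Pictures are saved under pics/ and viewed, about 8 in all and at most 12, crops included, and the job is handed in when it is done.

```bash
mkdir -p pics
cat > h.py <<'E'
import numpy as np, cv2
from scipy.spatial.transform import Rotation as R
from bench import sense, snapshot, job_done, outline_of, landmark_of
def cam(s):
    o=np.array(s["orientation"],float)
    return o if o.shape==(3,3) else (R.from_rotvec(o).as_matrix() if o.size==3 else R.from_quat(o).as_matrix())
def slopes(s,uv):
    K=np.array(s["K"]);k=float(s["k1"])
    return cv2.undistortPoints(np.array(uv,float).reshape(-1,1,2),K,np.array([k,0,0,0.])).reshape(-1,2)
def cloud(s):
    v,u=np.mgrid[0:480,0:640]
    p=slopes(s,np.stack([u,v],-1).reshape(-1,2))
    d=s["depth"].reshape(-1,1)
    return ((np.c_[p,np.ones(len(p))]*d)@cam(s).T+np.array(s["eye"])).reshape(480,640,3)
def onplane(s,uv,z):
    p=slopes(s,uv);r=np.c_[p,np.ones(len(p))]@cam(s).T;e=np.array(s["eye"])
    return e+r*((z-e[2])/r[:,2:])
def proj(s,X):
    c=(np.atleast_2d(X)-np.array(s["eye"]))@cam(s)
    return cv2.projectPoints(c,np.zeros(3),np.zeros(3),np.array(s["K"]),np.array([float(s["k1"]),0,0,0]))[0].reshape(-1,2)
E
python3 - <<'E'
from h import *
print(sense())
for n in("scene","top"):
    s=snapshot(n);cv2.imwrite(f"pics/{n}0.png",s["color"]);C=cloud(s)
    print(n,s["eye"],np.shape(s["orientation"]),s["orientation"],s["k1"])
    for l in["board","panel","panel_edge","landing","holder","jubako","cruet","rest_a"]:
        if l not in("landing","panel_edge"):
            for o in outline_of(s,l)[:3]:
                q=C[o["region"]&(s["depth"]>0)]
                print(l,"out",round(o["confidence"],2),np.round(o["rect"]),np.round(np.median(q,0),3),q.min(0).round(3),q.max(0).round(3))
        for o in landmark_of(s,l)[:3]:
            print(l,"lm",round(o["confidence"],2),np.round(o["at"]),onplane(s,[o["at"][::-1]],0).round(3))
E
```

```text
{'time': 0.0, 'qpos': array([ 1.16048612,  0.41797563, -0.01031522,  1.61414981,  0.00469085,
        1.11066479, -0.05302924]), 'qd': array([-9.07882237e-05,  2.42320243e-04, -1.49290684e-04,  2.01088851e-03,
        7.42561880e-05, -1.19661888e-03,  2.46944478e-04]), 'joint_efforts': array([ 1.49505704e-03, -8.51240087e+01,  6.39410187e-01, -4.25975990e+01,
       -4.88872512e-02,  1.88421743e-02,  7.57506996e-05]), 'tcp_pos': array([ 0.22518623, -0.5826417 ,  0.20483442]), 'tcp_rot': array([ 2.02023998,  0.37803328, -2.02083428]), 'contact_force': array([-0.26329669, -0.14866164,  0.16071536]), 'torque': array([-0.01060118, -0.02010388,  0.02394898]), 'opening': 1.0035211890576796}
scene [ 0.92615895 -0.65008184  0.70086939] (3,) [-2.18936715 -0.57921966  0.27654197] -0.08766577894457792
board out 0.98 [192. 307. 305. 390.] [ 0.555 -0.263  0.014] [ 0.408 -0.311 -0.003] [ 0.616 -0.164  0.091]
board out 0.79 [ 97. 272. 186. 337.] [ 0.304 -0.268  0.02 ] [ 0.196 -0.332 -0.003] [ 0.375 -0.174  0.025]
board out 0.75 [189. 421. 313. 478.] [ 0.66  -0.409  0.02 ] [ 0.595 -0.479 -0.003] [ 0.76  -0.353  0.024]
board lm 0.97 [452. 280.] [[ 0.693 -0.375  0.   ]]
board lm 0.88 [332. 269.] [[ 0.546 -0.188  0.   ]]
board lm 0.88 [283. 162.] [[ 0.279 -0.193  0.   ]]
panel out 0.9 [187. 417. 313. 477.] [ 0.66 -0.41  0.02] [ 0.598 -0.479 -0.003] [ 0.76  -0.362  0.024]
panel out 0.81 [ 98. 273. 187. 333.] [ 0.301 -0.265  0.02 ] [ 0.204 -0.331 -0.002] [ 0.375 -0.179  0.025]
panel out 0.61 [202. 308. 302. 354.] [ 0.551 -0.245  0.065] [ 0.408 -0.288 -0.003] [ 0.616 -0.165  0.091]Traceback (most recent call last):
  File "<stdin>", line 11, in <module>
ValueError: it knows: board, cruet, holder, jubako, landing, panel_edge, rest
```

View pics/scene0.png

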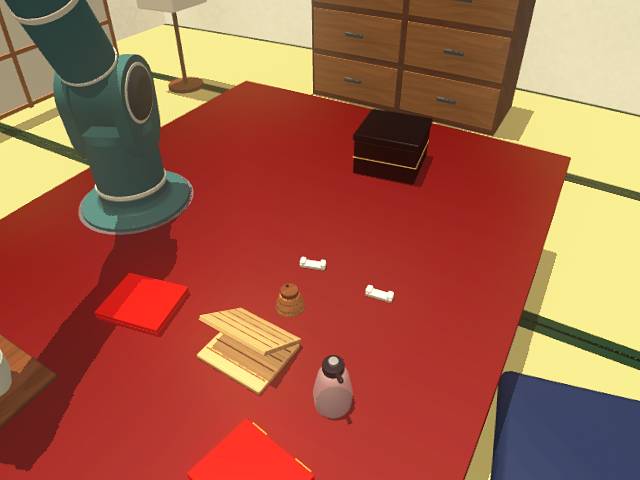

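The scene picture shows the pale-wood board at about (250,345), with the holder at (290,299) and the rests at (313,264) and (380,293). The cruet is at (333,390) and the jubako at (393,145). The red folded boards at (142,302) and (250,465) are decoys.

Run:
```python
from h import *
for n in("scene","top"):
    s=snapshot(n);cv2.imwrite(f"pics/{n}1.png",s["color"]);C=cloud(s);np.savez(f"{n}.npz",C=C,color=s["color"],depth=s["depth"])
    print(n,s["eye"],s["orientation"])
    for l in["board","panel_edge","landing","holder","jubako","cruet","rest"]:
        if l not in("landing","panel_edge"):
            for o in outline_of(s,l)[:3]:
                q=C[o["region"]&(s["depth"]>0)]
                print(l,"out",round(o["confidence"],2),np.round(o["rect"]),np.round(np.median(q,0),3),q.min(0).round(3),q.max(0).round(3))
        for o in landmark_of(s,l)[:4]:
            a=np.round(o["at"]).astype(int)
            print(l,"lm",round(o["confidence"],2),a,onplane(s,[o["at"][::-1]],0).round(3), C[a[0],a[1]].round(3))
```

```text
scene [ 0.92615895 -0.65008184  0.70086939] [-2.18936715 -0.57921966  0.27654197]
board out 0.89 [190. 419. 313. 480.] [ 0.66  -0.409  0.02 ] [ 0.601 -0.479 -0.002] [ 0.76  -0.355  0.025]
board out 0.85 [ 97. 272. 185. 338.] [ 0.304 -0.267  0.02 ] [ 0.194 -0.332 -0.001] [ 0.376 -0.177  0.025]
board out 0.58 [195. 307. 304. 391.] [ 0.555 -0.263  0.014] [ 0.408 -0.311 -0.004] [ 0.616 -0.165  0.092]
board lm 0.89 [331 268] [[ 0.543 -0.188  0.   ]] [ 0.569 -0.219  0.047]
board lm 0.72 [453 278] [[ 0.691 -0.378  0.   ]] [ 0.698 -0.384  0.019]
board lm 0.59 [286 159] [[ 0.28  -0.204  0.   ]] [ 0.297 -0.215  0.019]
panel_edge lm 0.89 [339 230] [[ 0.494 -0.239  0.   ]] [ 0.501 -0.246  0.012]
panel_edge lm 0.58 [324 127] [[ 0.3   -0.309  0.   ]] [ 0.312 -0.317  0.013]
holder out 0.57 [276. 283. 307. 321.] [ 0.553 -0.128  0.026] [ 0.5   -0.144 -0.003] [ 0.575 -0.067  0.05 ]
holder lm 0.66 [306 288] [[ 0.542 -0.116  0.   ]] [ 0.556 -0.137  0.026]
jubako out 0.56 [352. 107. 435. 187.] [0.513 0.409 0.099] [-0.017  0.381 -0.359] [0.596 1.557 0.125]
jubako lm 0.89 [162 390] [[0.49  0.497 0.   ]] [0
[... 2002 characters left out ...]
 [ 0.515 -0.139 -0.005] [ 0.569 -0.085  0.06 ]
jubako lm 0.84 [243 132] [[0.496 0.483 0.   ]] [0.481 0.447 0.12 ]
cruet out 0.62 [427. 132. 458. 164.] [ 0.707 -0.251  0.075] [ 0.687 -0.299 -0.001] [ 0.76  -0.228  0.117]
cruet lm 0.75 [152 441] [[ 0.717 -0.261  0.   ]] [ 0.699 -0.247  0.068]
rest out 0.57 [326. 216. 340. 240.] [0.526 0.008 0.011] [ 0.499 -0.005 -0.003] [0.55  0.022 0.024]
rest out 0.5 [430. 132. 458. 164.] [ 0.708 -0.251  0.073] [ 0.687 -0.302 -0.008] [ 0.76  -0.228  0.117]
rest lm 0.76 [229 328] [[0.529 0.015 0.   ]] [0.527 0.015 0.011]
rest lm 0.5 [165 338] [[ 0.685 -0.011  0.   ]] [ 0.682 -0.01   0.011]
rest lm 0.43 [221 381] [[ 0.547 -0.112  0.   ]] [ 0.54  -0.107  0.043]
```

View pics/top1.png

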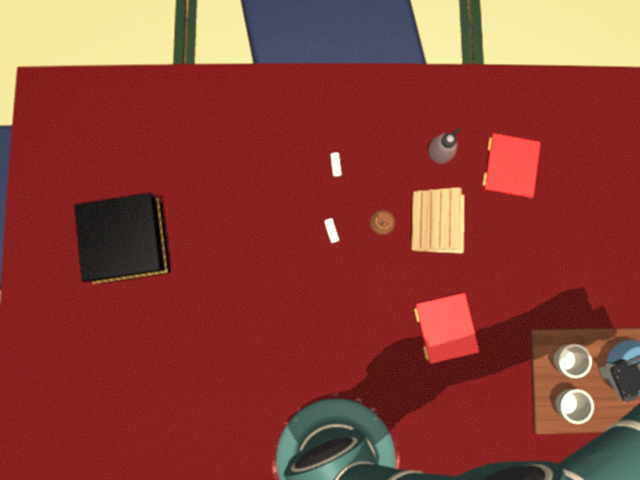

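The top picture has +x up and +y to the left. The board spans columns 412–464 with its spine on the left at column 411. The holder is at (382,222), the rests at (336,164) and (332,230), and the cruet at (443,148). Next I'll fit the board frame and the panel angle.

```bash
cat > fit.py <<'E'
from h import *
from scipy.optimize import least_squares
def model(p,s):
    x0,y0,th,a=p
    ex=np.array([np.cos(th),np.sin(th),0]);ey=np.array([-np.sin(th),np.cos(th),0]);ez=np.array([0,0,1.])
    return np.array([x0,y0,0]),ex,ey,ez
if __name__=="__main__":
    P=[]
    for n in("scene","top"):
        d=np.load(n+".npz");C=d["C"];col=d["color"].astype(int)
        hsv=cv2.cvtColor(d["color"],cv2.COLOR_BGR2HSV)
        m=(d["depth"]>0)&(abs(C[...,0]-.55)<.1)&(abs(C[...,1]+.24)<.085)&(hsv[...,0]>11)&(hsv[...,0]<35)&(col[...,1]>80)
        q=C[m];print(n,len(q),q.min(0).round(3),q.max(0).round(3));P.append(q)
        hi=q[q[:,2]>.03]
        c=hi.mean(0);u,sv,vt=np.linalg.svd(hi-c);nn=vt[2]*np.sign(vt[2][2])
        print("panel normal",nn.round(3),"c",c.round(3),"tilt",np.arccos(nn[2]).round(3),"az",np.arctan2(nn[1],nn[0]).round(3),"resid",(abs((hi-c)@nn)).mean().round(4))
        lo=q[(q[:,2]<.02)&(q[:,2]>.006)]
        for qq,nm in((hi,"hi"),(lo,"lo")):
            if len(qq)>20: print(nm,len(qq),cv2.minAreaRect((qq[:,:2]*1000).astype(np.float32)),np.median(qq[:,2]))
        th=np.arctan2(nn[1],nn[0])
        for t in(th,th+np.pi):
            pass
        ex=np.array([-np.cos(th),-np.sin(th)]) if np.sin(th)>0 else np.array([np.cos(th),np.sin(th)])
        print("normal horiz dir",nn[:2]/np.linalg.norm(nn[:2]))
E
python3 fit.py
python3 - <<'E'
import cv2
a=cv2.imread("pics/scene1.png")[270:430,180:380];b=cv2.imread("pics/top1.png")[120:270,310:480]
a=cv2.resize(a,(400*1,320));b=cv2.resize(b,(363,320))
import numpy as np
cv2.imwrite("pics/crop.png",np.hstack([a,b]))
E
```

```text
scene 5311 [ 0.463 -0.311 -0.002] [ 0.616 -0.182  0.092]
panel normal [0.038 0.552 0.833] c [ 0.55  -0.247  0.066] tilt 0.586 az 1.502 resid 0.0015
hi 2262 ((544.1502075195312, -239.23361206054688), (92.57594299316406, 140.6041717529297), 86.48463439941406) 0.06830905326150755
lo 2799 ((543.6473999023438, -247.63656616210938), (121.63114929199219, 141.41793823242188), 87.18798828125) 0.01196246605032103
normal horiz dir [0.06829091 0.99766545]
top 3256 [ 0.469 -0.312 -0.007] [ 0.63  -0.18   0.095]
panel normal [0.029 0.569 0.822] c [ 0.542 -0.239  0.062] tilt 0.606 az 1.52 resid 0.0023
hi 2596 ((543.0301513671875, -233.55093383789062), (102.41474914550781, 141.14068603515625), 86.56795501708984) 0.06259209047347292
lo 288 ((545.6754150390625, -247.12042236328125), (126.05496978759766, 148.03074645996094), 87.1630630493164) 0.012663478826176688
normal horiz dir [0.0511469  0.99869114]
```

View pics/crop.png

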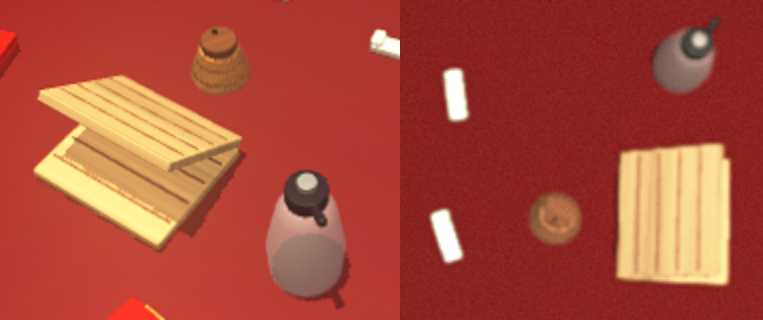

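Run:
```python
from h import *
s=sense();M=R.from_rotvec(s["tcp_rot"]).as_matrix();print("tool axes cols\n",M.round(3))
ex=np.array([.05,.9987,0]);ey=np.array([-.9987,.05,0]);O=np.array([.5466,-.1872,0])
# holder centre by circle of points per camera
for n in("scene","top"):
    d=np.load(n+".npz");C=d["C"]
    q=C[(d["depth"]>0)&(np.hypot(C[...,0]-.548,C[...,1]+.112)<.05)&(C[...,2]>.042)]
    print(n,len(q),q.mean(0).round(4),q.min(0).round(3),q.max(0).round(3),"board",((q.mean(0)-O)@np.c_[ex,ey]).round(4))
    q=C[(d["depth"]>0)&(np.hypot(C[...,0]-.548,C[...,1]+.112)<.05)&(C[...,2]>.006)]
    print(cv2.minAreaRect((q[:,:2]*1000).astype(np.float32)))
for t in(0,np.pi/2,np.pi,-np.pi/2):
    W=np.array([[0,np.cos(t),np.sin(t)],[0,np.sin(t),-np.cos(t)],[-1,0,0]])
    print(t,"turn in tool axes",R.from_matrix(M.T@W).as_rotvec().round(3))
print("cruet/rests/jubako: above")
```

```text
tool axes cols
 [[-0.     0.36  -0.933]
 [ 0.    -0.933 -0.36 ]
 [-1.    -0.     0.   ]]
scene 207 [ 0.5465 -0.1176  0.0463] [ 0.528 -0.134  0.042] [ 0.563 -0.098  0.05 ] board [0.0695 0.0036]
((546.9513549804688, -119.6871566772461), (54.46737289428711, 45.58378601074219), 19.96579933166504)
top 171 [ 0.5437 -0.1137  0.0471] [ 0.526 -0.13   0.042] [ 0.561 -0.097  0.06 ] board [0.0733 0.0066]
((545.6754760742188, -111.54617309570312), (87.79719543457031, 92.64280700683594), 52.82443618774414)
0 turn in tool axes [-1.202 -0.     0.   ]
1.5707963267948966 turn in tool axes [-2.773 -0.     0.   ]
3.141592653589793 turn in tool axes [1.94 0.   0.  ]
-1.5707963267948966 turn in tool axes [0.369 0.    0.   ]
cruet/rests/jubako: above
```

```bash
python3 -m pendant '[0.6,0,0,0,0.123,0,0, 0.6,0,0,0,0.123,0,0, 0.6,0,0,0,0.123,0,0, 0.6,0,-0.0334,-0.0275,0,0,0, 0.6,0,-0.0334,-0.0275,0,0,0, 0.6,0,-0.0334,-0.0275,0,0,0, 0.6,0,-0.0334,-0.0275,0,0,0, 0.6,0,-0.0334,-0.0275,0,0,0, 0.6,0,-0.0334,-0.0275,0,0,0, 0.6,0,-0.0334,-0.0275,0,0,0, 0.6,0,-0.0334,-0.0275,0,0,0, 0.6,0,-0.0334,-0.0275,0,0,0, 0.6,0,-0.0334,-0.0275,0,0,0, 0.6,0,-0.0334,-0.0275,0,0,0, 0.6,0,-0.0334,-0.0275,0,0,0, 0.6,0,-0.0334,-0.0275,0,0,0, 0.6,0,-0.0334,-0.0275,0,0,0]'; python3 -c "
from h import *
s=sense();print(s['tcp_pos'],R.from_rotvec(s['tcp_rot']).as_matrix().round(3),s['opening'])"
```

```text
time: 3.62
tcp_pos: [0.6112, -0.1144, 0.2055]
tcp_rot: [-2.221, 0.0, 2.221]
contact_force: [0.6, -0.3, -0.5]
opening: 0.398
[ 0.61122555 -0.11436156  0.20553991] [[ 0. -0. -1.]
 [-0. -1.  0.]
 [-1.  0. -0.]] 0.39786198304996273
```

```bash
python3 -m pendant '[0.6,0.032,0,0,0,0,0, 0.6,0.032,0,0,0,0,0, 0.6,0.032,0,0,0,0,0, 0.6,0.032,0,0,0,0,0, 0.6,0.032,0,0,0,0,0, 0.6,0.022,0,0,0,0,0, 0.6,0.01,0,0,0,0,0, 0.6,0,0,0,0,0,0, 0.6,0,0,0.01,0,0,0, 0.6,0,0,0.01,0,0,0, 0.6,0,0,0.008,0,0,0, 0.6,0,0,0.006,0,0,0, 0.6,0,0,0.006,0,0,0, 0.6,0,0,0.006,0,0,0, 0.6,0,0,0.008,0,0,0, 0.6,0,0,0.008,0,0,0]'
python3 - <<'E'
from h import *
s=snapshot("scene");cv2.imwrite("pics/s2.png",cv2.resize(s["color"][200:440,130:450],(640,480)))
for o in landmark_of(s,"holder")[:2]: print(o["confidence"],onplane(s,[o["at"][::-1]],0).round(3))
E
```

```text
time: 5.62
tcp_pos: [0.5479, -0.1154, 0.0134]
tcp_rot: [-2.221, 0.0, 2.221]
contact_force: [0.9, -0.9, 0.4]
opening: 0.401
```

View pics/s2.png

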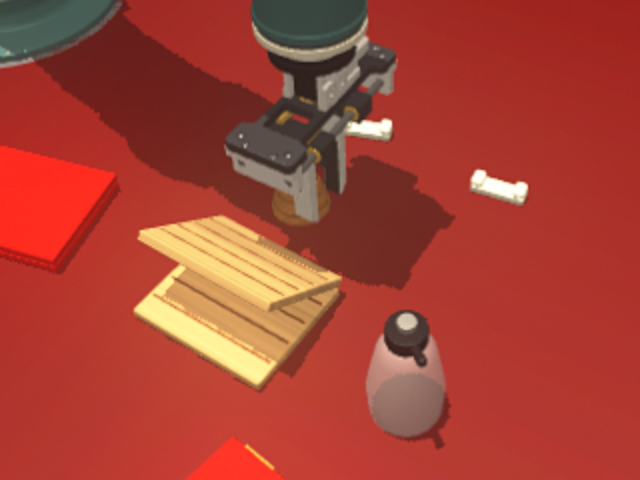

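In this crop the holder, at about (300,203), is upright and sits between the two fingers. The board and the other things haven't moved. I'll carry on with the push, then back off and rise.

```bash
python3 -m pendant '[0.6,0,0,0.009,0,0,0, 0.6,0,0,0.009,0,0,0, 0.6,0,0,0.009,0,0,0, 0.6,0,0,0.009,0,0,0, 0.6,0,0,0.009,0,0,0, 0.6,0,0,0.009,0,0,0, 0.6,0,0,0.009,0,0,0, 0.6,0,0,0.009,0,0,0, 0.6,0,0,0.009,0,0,0, 0.6,0,0,0.009,0,0,0, 0.6,0,0,0.009,0,0,0, 0.6,0,0,0.009,0,0,0, 0.6,0,0,0.006,0,0,0, 0.6,0,0,0,0,0,0, 0.6,0,0,-0.01,0,0,0, 0.6,0,0,-0.02,0,0,0, 0.6,0,0,-0.02,0,0,0]'
python3 -m pendant '[0.6,-0.05,0,0,0,0,0, 0.6,-0.06,0,0,0,0,0, 1,-0.06,0,0,0,0,0, 1,0,0.05,0,0,0,0, 1,0,0.05,0,0,0,0, 1,0,0.05,0,0,0,0, 1,0,0.05,0,0,0,0]'
python3 - <<'E'
from h import *
ex=np.array([.05,.9987,0]);ey=np.array([-.9987,.05,0]);O=np.array([.5466,-.1872,0])
for n in("scene","top"):
    s=snapshot(n);C=cloud(s)
    if n=="scene":cv2.imwrite("pics/s3.png",cv2.resize(s["color"][200:440,130:450],(640,480)))
    for o in landmark_of(s,"holder")[:2]: print(n,o["confidence"],onplane(s,[o["at"][::-1]],0).round(3))
    q=C[(s["depth"]>0)&(np.hypot(C[...,0]-.41,C[...,1]+.115)<.045)&(C[...,2]>.04)&(C[...,2]<.06)]
    if len(q): print(len(q),q.mean(0).round(4),q.max(0).round(3),"board",((q.mean(0)-O)@np.c_[ex,ey]).round(4))
E
```

```text
time: 7.85
tcp_pos: [0.4859, -0.1153, 0.0135]
tcp_rot: [-2.222, -0.0, 2.221]
contact_force: [-0.1, -0.4, 0.0]
opening: 0.4
time: 8.72
tcp_pos: [0.485, -0.3172, 0.1836]
tcp_rot: [2.222, 0.0, -2.221]
contact_force: [0.4, -0.1, -0.4]
opening: 0.005
scene 0.92 [[ 0.401 -0.106  0.   ]]
195 [ 0.4091 -0.1182  0.046 ] [ 0.426 -0.098  0.05 ] board [0.0621 0.1407]
top 0.78 [[ 0.408 -0.113  0.   ]]
182 [ 0.4059 -0.1133  0.0474] [ 0.422 -0.093  0.057] board [0.0668 0.1442]
```

View pics/s3.png

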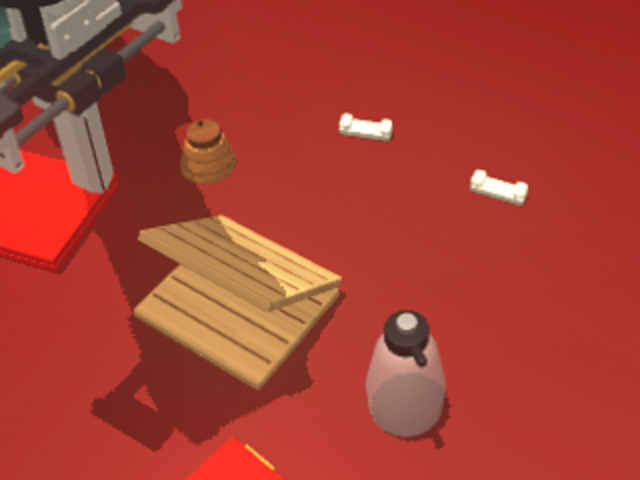

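The holder, at about (207,150) in the crop, stands upright and free. It measures about board y = 0.14. The panel and the other things are as before. Next I turn the tool to board axes (tool z = board x) and go to the panel's open side.

```bash
python3 -m pendant '[1,0,0,0,0.1801,0,0, 1,0,0,0,0.1801,0,0, 1,0,0,0,0.1801,0,0, 1,0,0,0,0.1801,0,0, 1,0,0,0,0.1801,0,0, 1,0,0,0,0.1801,0,0, 1,0,0,0,0.1801,0,0, 1,0,0,0,0.1801,0,0, 1,0,0,0,0.1801,0,0, 1,0,-0.0275,0,0,0,0, 1,0,-0.0275,0,0,0,0, 1,0.03,0,0,0,0,0, 1,0.03,0,0,0,0,0, 1,0.03,0,0,0,0,0, 1,0.03,0,0,0,0,0, 1,0,0,0,0,0,0]'
cat > st.py <<'E'
from h import *
ex=np.array([.05,.9987,0]);ey=np.array([-.9987,.05,0]);O=np.array([.5466,-.1872,0])
s=sense();d=s["tcp_pos"]-O;M=R.from_rotvec(s["tcp_rot"]).as_matrix()
print("board",(d@ex).round(4),(d@ey).round(4),d[2].round(4),"z.ex",(M[:,2]@ex).round(4),"x",M[:,0].round(3))
E
python3 st.py
```

```text
time: 10.92
tcp_pos: [0.5389, -0.3161, 0.0618]
tcp_rot: [-1.17, 1.232, 1.177]
contact_force: [-0.6, -0.4, 0.3]
opening: 0.003
board -0.1292 0.0012 0.0618 z.ex 0.9999 x [-0.003  0.002 -1.   ]
```

```bash
python3 -m pendant '[1,0.001,-0.0006,0.011,0,0,0, 1,0.001,-0.0006,0.011,0,0,0, 1,-0.009,0,0.0077,0,0,0, 1,-0.009,0,0.0077,0,0,0, 1,-0.0075,0,0.0094,0,0,0, 1,-0.0075,0,0.0094,0,0,0, 1,-0.0054,0,0.0107,0,0,0, 1,-0.0054,0,0.0107,0,0,0, 1,0,0,0,0,0,0]';python3 st.py
python3 - <<'E'
from h import *
s=snapshot("scene");cv2.imwrite("pics/s4.png",cv2.resize(s["color"][200:440,130:450],(640,480)))
E
```

```text
time: 12.05
tcp_pos: [0.5446, -0.2393, 0.1054]
tcp_rot: [-1.173, 1.231, 1.174]
contact_force: [0.8, 0.8, -0.5]
opening: 0.003
board -0.0522 -0.0006 0.1054 z.ex 0.9999 x [-0.     0.001 -1.   ]
```

View pics/s4.png

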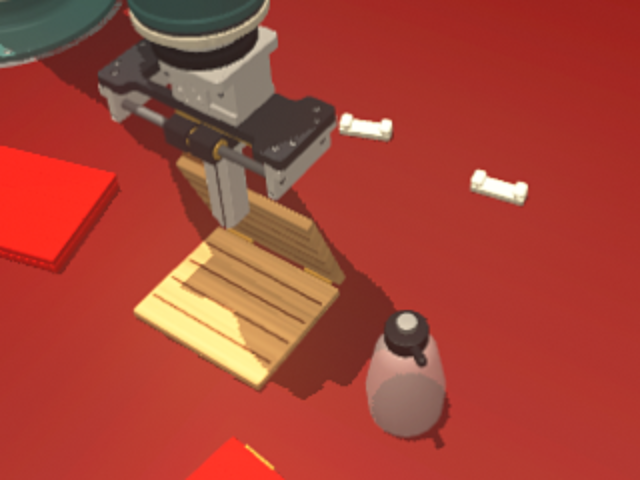

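The panel has risen to about 1.2 rad on the finger, which is at (228,215), as planned. I'll continue over the top.

```bash
python3 -m pendant '[1,-0.0033,0,0.0115,0,0,0, 1,-0.0033,0,0.0115,0,0,0, 1,-0.001,0,0.0102,0,0,0, 1,-0.001,0,0.0102,0,0,0, 1,0.0013,0,0.0113,0,0,0, 1,0.0013,0,0.0113,0,0,0, 1,0.0032,0,0.0095,0,0,0, 1,0.0032,0,0.0095,0,0,0, 1,0.005,0,0.0087,0,0,0, 1,0.005,0,0.0087,0,0,0, 1,0.0067,0,0.0074,0,0,0, 1,0.0067,0,0.0074,0,0,0, 1,0,0,0,0,0,0]';python3 st.py
python3 - <<'E'
from h import *
s=snapshot("scene");cv2.imwrite("pics/s5.png",cv2.resize(s["color"][200:440,130:450],(640,480)))
E
```

```text
time: 13.72
tcp_pos: [0.55, -0.1229, 0.0807]
tcp_rot: [-1.172, 1.233, 1.174]
contact_force: [-0.3, -0.2, -0.6]
opening: 0.005
board 0.0644 -0.0001 0.0807 z.ex 1.0 x [-0.001  0.    -1.   ]
```

View pics/s5.png

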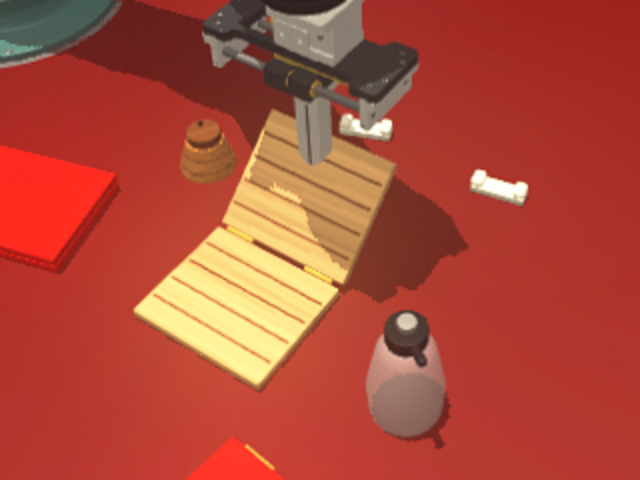

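The panel is past upright at about 2.4 rad, with the fingertip on its inner face at (313,160). The holder stands clear at (207,150). I'll lower the panel to flat and press gently.

```bash
python3 -m pendant '[1,0.008,0,0.006,0,0,0, 1,0.008,0,0.006,0,0,0, 1,0.006,0,0.0028,0,0,0, 1,0.006,0,0.0028,0,0,0, 1,0.006,0,0.0028,0,0,0, 1,0.0065,0,0.0016,0,0,0, 1,0.0065,0,0.0016,0,0,0, 1,0.0065,0,0.0016,0,0,0, 1,0.005,0,0,0,0,0, 1,0.005,0,0,0,0,0, 1,0.004,0,0,0,0,0, 1,0,0,0,0,0,0]';python3 st.py
```

```text
time: 15.28
tcp_pos: [0.5513, -0.0986, 0.0136]
tcp_rot: [-1.172, 1.233, 1.172]
contact_force: [-0.6, -0.1, -0.2]
opening: 0.001
board 0.0887 -0.0003 0.0136 z.ex 1.0 x [-0.001  0.    -1.   ]
```

```bash
python3 -m pendant '[1,0.001,0,0,0,0,0, 1,0.001,0,0,0,0,0, 1,0,0,0,0,0,0]';python3 -m pendant '[1,0.001,0,0,0,0,0, 1,0,0,0,0,0,0]'
```

```text
time: 15.65
tcp_pos: [0.5516, -0.0986, 0.0122]
tcp_rot: [-1.172, 1.232, 1.172]
contact_force: [-1.7, 0.3, 5.5]
opening: 0.004
time: 15.9
tcp_pos: [0.5517, -0.0986, 0.012]
tcp_rot: [-1.172, 1.232, 1.172]
contact_force: [-8.0, 1.5, 21.5]
opening: 0.005
```

The tip stops at z = 12.0 mm with 21.5 N, so the panel is on its stop. I'll lift off and check.

```bash
python3 -m pendant '[1,0,0,0,0,0,0, 1,-0.01,0,0,0,0,0, 1,-0.03,0,0,0,0,0, 1,-0.06,0,0,0,0,0, 1,-0.06,0,0,0,0,0, 1,-0.05,0,0,0,0,0, 1,0,0,-0.06,0,0,0, 1,0,0,-0.06,0,0,0, 1,0,0,-0.06,0,0,0, 1,0,0,-0.06,0,0,0, 1,0,0,0,0,0,0]'
python3 - <<'E'
from h import *
ex=np.array([.05,.9987,0]);ey=np.array([-.9987,.05,0]);O=np.array([.5466,-.1872,0])
for n in("scene","top"):
    s=snapshot(n);C=cloud(s)
    if n=="scene":cv2.imwrite("pics/s6.png",cv2.resize(s["color"][200:440,130:450],(640,480)))
    D=C-O;bx=D@ex;by=D@ey
    m=(s["depth"]>0)&(bx>.01)&(bx<.112)&(abs(by)<.062)&(C[...,2]<.1)
    A=np.c_[bx[m],np.ones(m.sum())];print(n,m.sum(),"slope,z0",np.linalg.lstsq(A,C[m][:,2],rcond=None)[0].round(4))
    q=C[(s["depth"]>0)&(np.hypot(C[...,0]-.41,C[...,1]+.115)<.045)&(C[...,2]>.04)&(C[...,2]<.06)]
    if len(q): print("holder",q.mean(0).round(4),"board",((q.mean(0)-O)@np.c_[ex,ey]).round(4))
    for l in("rest","cruet","jubako"):
        for o in landmark_of(s,l)[:2]: print(l,round(o["confidence"],2),onplane(s,[o["at"][::-1]],0).round(3))
E
```

```text
time: 17.27
tcp_pos: [0.5371, -0.3433, 0.2211]
tcp_rot: [-1.168, 1.238, 1.167]
contact_force: [-0.3, 1.0, 0.4]
opening: 0.005
scene 2514 slope,z0 [-0.0163  0.0133]
holder [ 0.4111 -0.1186  0.046 ] board [0.0617 0.1388]
rest 0.5 [[0.524 0.006 0.   ]]
rest 0.5 [[ 0.679 -0.01   0.   ]]
cruet 0.97 [[ 0.717 -0.261  0.   ]]
jubako 0.61 [[0.494 0.493 0.   ]]
top 2206 slope,z0 [0.0021 0.0123]
holder [ 0.406  -0.1134  0.0473] board [0.0666 0.1441]
rest 0.74 [[0.533 0.009 0.   ]]
rest 0.56 [[ 0.68  -0.007  0.   ]]
cruet 0.97 [[ 0.718 -0.261  0.   ]]
jubako 0.75 [[0.489 0.485 0.   ]]
```

View pics/s6.png

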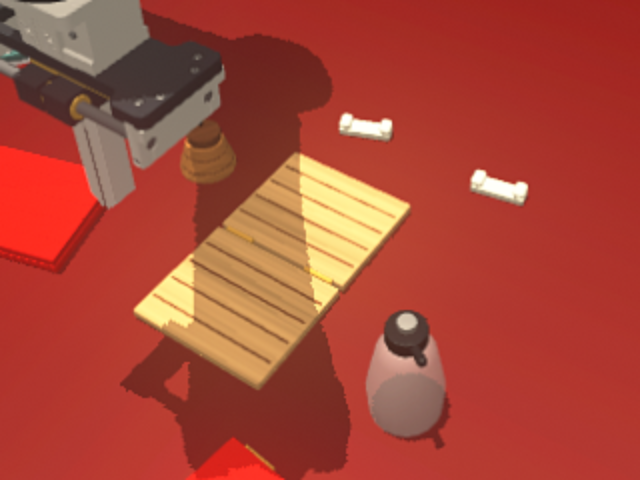

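The board lies fully open and flat, with its far corner at (408,208). The holder is upright at (207,152), everything else is in place, and the hand is up and clear. I'm handing in.

```bash
python3 -c "
from bench import job_done;print(job_done())"
```

```text
the job is handed in; nothing more can be done
None
```

The pot board is open and flat, and the job is handed in at about 17 s of the 64 s allowed. The hand-in reports no verdict.

I slid the toothpick holder sideways between partly open fingers to about board y = +0.14 m; the limit is 0.102 m. Then I pushed the panel up and over with the closed fingertips and pressed it onto its stop. The last force reading while pressing was 21.5 N upward and 8 N sideways (limit 40 N), with the fingertip 12.0 mm above the table, level with the base panel.

Last checks:
- **Panel:** the measured slope was +0.002 rad from the top camera and -0.016 rad from the scene camera. They disagree slightly, but both are inside the 0.06 rad limit.
- **Holder:** it looks upright in the last picture, and the two cameras put it at board y = 0.139 and 0.144 m.
- **Rests, cruet and jubako:** each reads within about 7 mm of its start, which I take to be detection noise. None was touched.
- **Hand:** the fingertip is 0.22 m above the table and the contact force reads about zero.

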